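# Shim up a vase in its clamping bed and hold it clamped

### The arm

A 6-joint arm with a two-finger parallel gripper is mounted at the origin on the work surface. World frame = base frame: x ahead of the robot, y to its left, z up, the work surface at z = 0. Lengths are in m, angles in rad, forces in N, time in s.
With the tool pointing down it reaches from about 0.35 to 0.85 m from the base axis. Payload 8.1 kg.
Tool frame: the origin (TCP) lies on the mounting face of the last link; the fingertips stand 186 mm ahead of it and the grasp point (between the pads) lies 167 mm ahead of it; z points along the fingers, y is the line along which they close (so a half turn about z gives the same grasp; the last joint's range is limited). The gripper opens to 93 mm and grips with 3 to 60 N. Pads are 15 mm wide; open, the fingers measure 128 mm over their backs; the gripper's body (75 mm by 188 mm) begins 65 mm behind the grasp point.
Start: joints at [1.233, 0.13, 1.488, -0, 1.523, -0.085], TCP at [0.15, 0.581, 0.405] pointing down, gripper open.
Joint ranges: [-2.96, 2.96], [-0.89, 2.26], [0.02, 2.5], [-1.34, 4.48], [0, 2.73], [-2.66, 2.66]. Speed limits (rad/s): [2.39, 2.39, 2.79, 3.14, 3.14, 3.14].

### API

Orientations are given as a rotation vector (axis times angle).
In Python, from plant import read_state, read_camera, camera_params, close_job gives the robot as it stands. The module is installed in compiled form; this text tells all that it offers.
- The arm moves only by the tool servo_tool, never from a script. Its argument "increments" is a list of rows, each an object with "slide": the shift along the tool's x, y, z in mm, a list of three; "dr": the turn, a rotation vector about the tool's x, y, z in rad, a list of three; "jaw": the closure, from 0 (fully open) to 1 (shut). In form: [{"slide": [x, y, z], "dr": [ax, ay, az], "jaw": jaw}, ...]. A call has 1 to 20 rows; each row is the pose to reach, as a shift and turn from the pose commanded when the call began, along the tool's axes at that moment; what a row does not reach only later rows make up. A row lasts 1/10 s, in which the tool goes at most 50 mm and 8.59 degrees, less where a joint would pass 70% of its speed; a pose out of reach is approached as far as the arm can. A call with a gripper value outside its range is refused whole. The fingers move at their own pace and stop on an object; "force" is the grip in N (left out, the last holds). Time passes only in rows, so rows that repeat a pose let the fingers close. It gives the time, the measured TCP pose, the force, the opening and the grip force at its end, in the units of the state.
- read_state(): the state, without advancing time (a new reading comes with each control period).
- read_camera(name): name is "scene" or "top"; returns (picture, depth): 420x560x3 uint8, red, green, blue; 420x560 float32, m along the optical axis (not along the pixel's ray), 0 where there is no reading.
- camera_params(name): a dict with "fx", "fy", "cx", "cy" (pixels), "rvec" (rotation vector, rad) and "tvec" (3), from world to camera coordinates, as OpenCV has them. Camera axes: x right, y down, z forward; pixel columns grow to the right and rows downward; lengths in m; the calibration is good to about 2 mm. A picture is of the moment at which its call begins. camera_params takes no time and is no camera call.
- close_job(): hands the job in; it is judged then, once.
The state is a dict: "t": time; "q": joint angles; "dq": joint speeds; "joint_torque": joint torques, N m; "tool_pos": TCP position; "orientation": TCP orientation; "force": force on the tool from outside, world axes, zero at the start; "wrist_torque": the same for the moment, N m; "opening": finger opening in m; "gripper_force": force on a finger pad.
Only numpy, scipy, OpenCV 4.12 (cv2) and the standard library are available. Lean on these libraries where they do the work, as an engineer would, in place of code of your own. Each camera call takes 0.05 s, during which the arm holds its last target. There are 200 camera calls.

### The job

Clamp the little vase for engraving: hang orange spacers by their wings on the two rails, one after another in the gap between the vase's foot and the black sprung pad, until the gap is filled closely enough for the carriage to close the rest. Then take the red handle and push the carriage along until vase, spacers and pad are all tight together and the pad has sunk about half-way into its 10 mm of spring travel, and finish while still holding the handle and keeping that push on. Leave the spacers you do not need standing where they are, and do not disturb the jar, the small bottle or the brush.

Things in the scene. Friction and masses are not known exactly. Their poses are not given: they have to be found in the camera images.
- bed: fixed green base, 110 x 380 x 12 mm; origin centre of underside, on the bench. Local y: slide direction, vase towards pad; x across. Two steel rails along y, from y -20 to 185 mm, at x -36 and +36 mm, 8 mm wide, inner faces 64 mm apart, tops 60 mm above the bench. A spacer hangs between them, its wings on the rail tops, its width along bed x, its underside 16 mm and its centre 63 mm above the bench
- vase_foot (a point): centre of the flat foot (48 mm across) of the small aluminium vase that lies fixed on the sliding carriage; 46 mm above the bench, on the bed's centre line, facing bed +y; moves with the carriage (bed y = 0 when home). Vase 110 mm long, its top 77 mm above the bench
- handle (a point): centre of the red handle block of the carriage: 26 mm (bed x) by 18 mm (bed y) by 40 mm tall, top 118 mm above the bench, on a steel post slightly narrower; 155 mm behind the vase foot (bed -y), 36 mm clear of the vase's mouth; moves with the carriage
- carriage (a joint): travel of the carriage with vase and handle, m: 0 home (away from the pad) to 0.040 (end stop), growing towards the pad (bed +y); about 1 N friction, stays where left, starts within 3 mm of home. At the end stop it also feels hard: if the pad has not sunk there, a spacer is missing
- pad_face (a point): centre of the face of the black square pad (46 mm) of the blue tailstock, 46 mm above the bench, facing the vase foot; tailstock top 62 mm above the bench. The tailstock is fixed, but at a different place along the bed each time: with the carriage home the gap from foot to pad is 61 to 90 mm, so 2 or 3 spacers are needed
- pad (a joint): how far the pad is pushed into the tailstock, m, 0 (out) to 0.010 (bottomed); spring of 1500 N/m, so half-way is about 7.5 N, and it pushes the carriage back when the handle is let go
- spacer1_mid (a point): loose orange plastic T-headed spacer, 22 mm thick (local y), 94 mm tall, about 120 g. From the bottom: plate 52 mm wide (local x), 44 tall; wings 88 wide, 12 tall; grip tab 30 wide, 38 tall. This point: its centre, 47 mm above its underside; wings' undersides 3 mm below it, tab 9 to 47 mm above it. z up; same turned half round. Starts standing on the bench. Grip the tab across its 30 mm
- spacer2_mid (a point): another spacer, identical to spacer1; this point is its centre, as there
- spacer3_mid (a point): another spacer, identical to spacer1; this point is its centre, as there
- spacer4_mid (a point): another spacer, identical to spacer1; this point is its centre, as there
- lacquer: bystander: jar 52 mm across, 85 mm tall with a yellow label and black cap; origin under its centre
- bottle_blank: bystander: small aluminium bottle 44 mm across, 80 mm tall; origin under its centre
- brush: bystander: brush 170 mm long lying on the bench, along its x; origin under its middle
Things that resemble listed ones, but are neither listed nor needed, are in the scene too. Leave any turquoise look-alike of the part that bears spacer1_mid alone. Leave any green look-alike of the part that bears spacer2_mid alone.

How it is judged:
By the outcome, as a careful person would: the job done as asked, in the order asked, and still so for the second after the job is handed in, while the arm keeps its last pose, push and grip.
It also fails if it takes over 72 s, if anything falls off the work surface, if the arm or the gripper's body presses on something with over 40 N, if the wrist force passes 120 N, or if a joint passes its speed limit or range.

## Working session

There is one attempt and no reset: what is moved stays moved. The work goes in short steps, Python scripts to look and compute and a tool call to move; the robot and the scene stay as the last step left them, time stands still between calls to the robot, and variables do not carry over. Pictures are saved under pics/ and viewed, at most 10 in all, crops included, and the job is handed in when it is done.

Besides the shell and the picture viewer there is one more tool, called after "Emit:" as a command line: name --argument value ..., lists and objects as JSON in quotes. servo_tool: Moves the arm, as the interface text tells. Its arguments: {"type":"object","properties":{"increments":{"type":"array"},"force":{"type":"number"}},"required":["increments"]}

```bash
mkdir -p pics; python3 - <<'E'
from plant import *
import cv2,numpy as np
for n in("scene","top"):
    p,d=read_camera(n); np.savez(f"{n}0.npz",p=p,d=d); cv2.imwrite(f"pics/{n}0.png",p[:,:,::-1])
    c=camera_params(n);print(n,c)
print(read_state())
E
```

```text
scene {'fx': 383.7751841437824, 'fy': 383.7751841437824, 'cx': 281.0979074767814, 'cy': 205.56141275075345, 'rvec': array([ 1.02303252,  2.29510278, -1.2021078 ]), 'tvec': array([ 0.32672766, -0.13602199,  1.31257545])}
top {'fx': 531.1289672461312, 'fy': 531.1289672461312, 'cx': 285.93770237842415, 'cy': 207.18958891522243, 'rvec': array([ 2.17363583, -2.19764778,  0.07457515]), 'tvec': array([0.04001796, 0.49549819, 1.37663563])}
{'t': 0.1, 'q': array([ 1.23256909e+00,  1.31103441e-01,  1.48916590e+00,  8.93108703e-06,
        1.52302357e+00, -8.53729077e-02]), 'dq': array([-5.67269326e-04, -3.51923084e-03, -2.31780945e-03, -4.58602416e-04,
        2.12268056e-03,  2.23496002e-05]), 'joint_torque': array([ 9.29085509e-04, -5.61337352e+01, -4.93098843e+01,  7.70511408e-02,
        2.89899070e-02, -1.70769238e-05]), 'tool_pos': array([0.14999298, 0.58073496, 0.40378392]), 'orientation': array([-3.96079788e-01, -3.11615435e+00,  2.60782722e-03]), 'force': array([-0.03158152,  0.3598025 ,  0.15675636]), 'wrist_torque': array([ 0.01707717,  0.0222539 , -0.01737424]), 'gripper_force': 0.0, 'opening': 0.09293791498187158}
```

View pics/scene0.png

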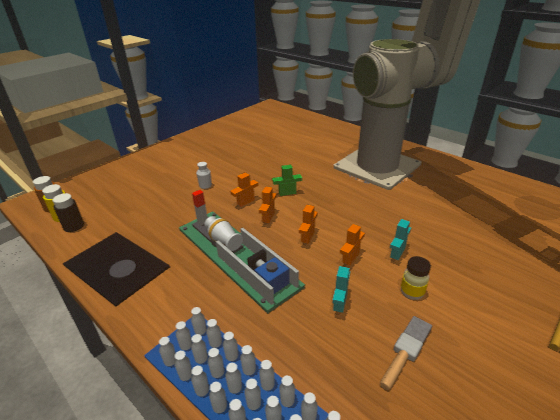

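View pics/top0.png

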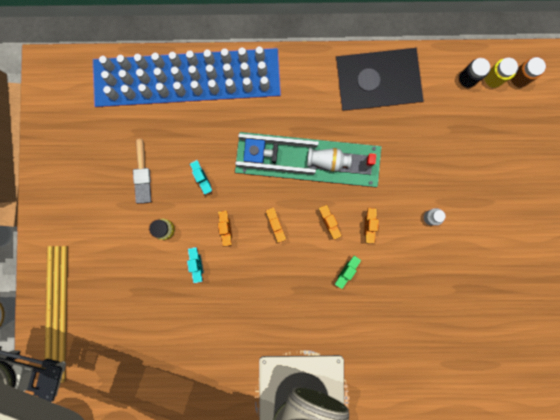

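The scene view shows four orange spacers, with turquoise and green decoys nearby. In the top view the spacers are at about (225,228), (276,225), (330,222) and (372,226). The red handle is at (371,160), the blue tailstock at (254,151), and the gap at about x 275–308.

```bash
cat > h.py <<'E'
import cv2,numpy as np
from plant import *
from scipy.spatial.transform import Rotation as R
def cloud(n,d):
    c=camera_params(n);v,u=np.mgrid[:420,:560]
    P=np.stack([(u-c['cx'])/c['fx']*d,(v-c['cy'])/c['fy']*d,d],-1)-np.array(c['tvec'])
    return P@R.from_rotvec(c['rvec']).as_matrix()
def blobs(p,h0,h1,s=150,v=70,amin=15):
    k=cv2.cvtColor(p,cv2.COLOR_RGB2HSV);m=cv2.inRange(k,(h0,s,v),(h1,255,255))
    n,l,st,ce=cv2.connectedComponentsWithStats(m)
    return [(l==i) for i in range(1,n) if st[i,4]>=amin]
def rect(P):
    (c,s,a)=cv2.minAreaRect((P[:,:2]*1000).astype(np.float32));return np.round(c,1),np.round(s,1),round(a,1)
E
python3 - <<'E'
from h import *
for n in("top","scene"):
    z=np.load(n+"0.npz");p,d=z['p'],z['d'];X=cloud(n,d)
    print(n)
    for nm,h0,h1,s in(("orange",5,16,200),("blue",105,120,120),("red",0,4,150),("green",60,80,80),("turq",85,95,150)):
        for b in blobs(p,h0,h1,s):
            b=b&(d>0);P=X[b]
            if len(P)<15 or not(.2<P[:,0].mean()<.85 and P[:,1].std()<.12 and abs(P[:,1].mean())<.6): continue
            zt=np.percentile(P[:,2],97); T=P[P[:,2]>zt-.008]
            if zt<.008: continue
            r=np.argwhere(b).mean(0)[::-1].round()
            W=P[P[:,2]>.04]
            print(nm,r,len(P),'ztop',(zt*1e3).round(1),'top mean',(T.mean(0)*1e3).round(1),len(T),'rectAll',rect(W) if len(W)>3 else '')
E
```

```text
top
orange [525.  72.] 45 ztop 80.5 top mean [ 828.6 -582.    76.7] 35 rectAll (array([ 832.4, -583.3]), array([48.8, 22.5]), 23.6)
orange [367. 225.] 93 ztop 97.5 top mean [ 444.4 -170.7   94.7] 17 rectAll (array([ 450.2, -170. ]), array([49.9, 15.4]), 12.7)
orange [326. 223.] 48 ztop 98.5 top mean [450.5 -67.4  94.9] 17 rectAll (array([449.9, -67.3]), array([39.8,  5.8]), 20.9)
orange [227. 229.] 83 ztop 95.8 top mean [434.5 186.5  93.4] 16 rectAll (array([444.3, 190.2]), array([45.5, 18.3]), 3.6)
blue [254. 150.] 364 ztop 68.2 top mean [638.2 115.7  63.2] 275 rectAll (array([639.7, 115.9]), array([49.5, 58.7]), 84.4)
red [371. 159.] 79 ztop 122.3 top mean [ 606.  -176.1  118.6] 58 rectAll (array([ 605.4, -175.2]), array([16.9, 25.6]), 79.3)
green [240. 151.] 113 ztop 17.6 top mean [647.6 153.9  13.5] 100 rectAll 
green [331. 167.] 1724 ztop 18.9 top mean [601.3 -82.3  14.2] 1245 rectAll 
green [269. 146.] 44 ztop 68.8 top mean [647.7  67.1  68.7] 4 rectAll (array([647.8,  66.9]), array([1.4, 7.9]), 64.4)
green [292. 156.] 624 ztop 18.3 top mean [632.7  16.8  13.8] 488 rectAll 
gre
[... 2192 characters left out ...]
[245. 254.] 151 ztop 14.4 top mean [612.   -3.8  12.3] 151 rectAll 
green [301. 284.] 20 ztop 13.7 top mean [596.4 163.5  12.2] 20 rectAll 
green [284. 294.] 198 ztop 14.1 top mean [641.4 155.5  12.2] 198 rectAll 
turq [404. 224.] 79 ztop 96.0 top mean [350.6 269.4  94.1] 68 rectAll (array([337.7, 267.2]), array([53.8, 21.8]), 10.5)
turq [397. 242.] 82 ztop 58.3 top mean [377.1 274.2  56.2] 82 rectAll (array([376.3, 273.6]), array([31.2, 21.5]), 8.4)
turq [343. 272.] 109 ztop 95.6 top mean [574.  255.1  94. ] 109 rectAll (array([572.9, 254.5]), array([28.8, 21.3]), 23.2)
turq [339. 295.] 122 ztop 57.9 top mean [599.3 266.9  56.1] 122 rectAll (array([599.4, 267.1]), array([32.4, 21.1]), 24.7)
```

```bash
python3 - <<'E'
from h import *
u=np.array([.1135,.9935]);w=np.array([u[1],-u[0]])
for n in("top","scene"):
    z=np.load(n+"0.npz");p,d=z['p'],z['d'];X=cloud(n,d);k=cv2.cvtColor(p,cv2.COLOR_RGB2HSV)
    m=((k[...,0]>3)&(k[...,0]<20)&(k[...,1]>150)&(X[...,2]>.03)&(X[...,0]>.38)&(X[...,0]<.52)&(abs(X[...,1])<.25)&(d>0)).astype(np.uint8)
    N,l,st,ce=cv2.connectedComponentsWithStats(m)
    print(n)
    for i in range(1,N):
        if st[i,4]<30: continue
        P=X[l==i];T=P[P[:,2]>.082];print(ce[i].round(),st[i,4],'all',rect(P),'tab',rect(T),(T.mean(0)*1e3).round(1))
    # rails: grey pixels z 50..66
    Q=X-np.array([.606,-.1755,0]);s=Q[...,:2]@u*1e3-155;t=Q[...,:2]@w*1e3
    g=(k[...,1]<60)&(k[...,2]>110)&(X[...,2]>.055)&(X[...,2]<.066)&(s>-40)&(s<210)&(abs(t)<50)&(abs(t)>25)
    for sg in(-1,1):
        e=g&(np.sign(t)==sg)
        if e.sum()>20: print('rail',sg,e.sum(),np.polyfit(s[e],t[e],1).round(4),np.percentile(s[e],[1,99]).round(1),t[e].std().round(1))
    c=(abs(t)<18)&(s>-60)&(s<110)&(d>0)
    for a in range(-24,108,3):
        e=c&(s>=a)&(s<a+3)
        if a<0 or a>50: print(a,(np.percentile(X[e][:,2]*1e3,[50,95])).round(),np.median(p[e],0),end=' | ')
    print()
E
python3 - <<'E'
import sys;sys.path.insert(0,'.')
import cv2
a=cv2.imread('pics/top0.png')[125:195,230:390];b=cv2.imread('pics/scene0.png')[180:305,170:310]
cv2.imwrite('pics/c0.png',cv2.vconcat([cv2.resize(a,(600,262),interpolation=2),cv2.resize(b[:80],(600,338),interpolation=2)]))
E
```

```text
top
[329. 222.] 330 all (array([454.5, -75.2]), array([86.6, 22. ]), 25.6) tab (array([454.4, -75. ]), array([28.9, 21.3]), 26.0) [454.4 -75.   93.8]
[275. 225.] 296 all (array([448.6,  62.8]), array([87.9, 21.8]), 20.5) tab (array([448.5,  62.7]), array([29.8, 21.4]), 20.0) [448.2  62.7  94.4]
[370. 226.] 368 all (array([ 445. , -179.8]), array([22.8, 87. ]), 85.6) tab (array([ 444.6, -179.8]), array([22.6, 29.9]), 86.2) [ 444.6 -179.4   93.5]
[224. 228.] 344 all (array([441.6, 192.5]), array([87.6, 22.8]), 7.1) tab (array([441.2, 192.7]), array([29.8, 22.2]), 6.1) [441.3 192.   94.1]
rail -1 263 [ 1.60000e-03 -3.63123e+01] [-19.2 178. ] 2.7
rail 1 251 [7.00000e-04 3.54411e+01] [-20.1 179.9] 2.5
-24 [61. 66.] [201.5 207.5 207.5] | -21 [58. 67.] [199.5 204.5 204.5] | -18 [59. 64.] [196. 201. 202.] | -15 [61. 65.] [193. 198. 199.] | -12 [63. 70.] [184.5 189.  189.5] | -9 [66. 71.] [202.  207.5 207. ] | -6 [66. 73.] [211. 216. 217.] | -3 [63. 70.] [126.5 143.  134. ] | 51 [12. 17.] [ 87. 166. 126.] | 54 [12. 15.] [ 87.  165.5 125. ] | 57 [13. 17.] [ 88. 167. 126.] | 60 [13. 18.] [ 87. 
[... 1332 characters left out ...]
78. 169.] | Traceback (most recent call last):
  File "<stdin>", line 20, in <module>
    return _quantile_unchecked(
        a, q, axis, out, overwrite_input, method, keepdims, weights)
    return _ureduce(a,
                    func=_quantile_ureduce_func,
    ...<5 lines>...
                    overwrite_input=overwrite_input,
                    method=method)
    r = func(a, **kwargs)
    result = _quantile(arr,
                       quantiles=q,
    ...<2 lines>...
                       out=out,
                       weights=wgt)
    slices_having_nans = np.isnan(arr[-1, ...])
                                  ~~~^^^^^^^^^
IndexError: index -1 is out of bounds for axis 0 with size 0
```

View pics/c0.png

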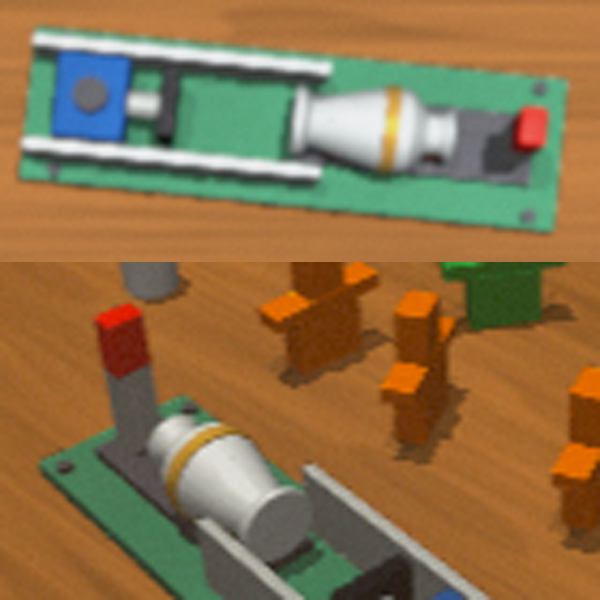

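The crop shows the empty gap clearly: the vase foot is near crop x 295 and the black pad near x 165. The gap measures about 80 mm, so three spacers are needed. I'll use the ones at y=193, 63 and −179 mm.

```bash
cat >> h.py <<'E'
def goto(x,y,z,th,s=None):
    """grasp point target mm, tool y angle deg -> slide, dr from measured pose"""
    s=s or read_state();M=R.from_rotvec(s['orientation']);t=np.radians(th)
    Y=np.array([np.cos(t),np.sin(t),0]);Z=np.array([0,0,-1.])
    T=[R.from_matrix(np.stack([np.cross(Yk,Z),Yk,Z],1)) for Yk in(Y,-Y)]
    dr=min(((M.inv()*k).as_rotvec() for k in T),key=np.linalg.norm)
    dp=M.inv().apply(np.array([x,y,z+167])-s['tool_pos']*1e3)
    print('slide',dp.round(1),'dr',dr.round(3))
E
python3 - <<'E'
from h import *
for z in(150,81,195):goto(441.5,192.8,z,7.1)
E
```

```text
slide [-379.3 -302.5   87.2] dr [-2.000e-03  1.000e-03  1.194e+00]
slide [-379.3 -302.4  156.2] dr [-2.000e-03  1.000e-03  1.194e+00]
slide [-379.3 -302.6   42.2] dr [-2.000e-03  1.000e-03  1.194e+00]
```

Emit:
servo_tool --increments '[{"slide":[-379.3,-302.5,87],"dr":[-0.002,0.001,1.194],"jaw":0},{"slide":[-379.3,-302.5,87],"dr":[-0.002,0.001,1.194],"jaw":0},{"slide":[-379.3,-302.5,87],"dr":[-0.002,0.001,1.194],"jaw":0},{"slide":[-379.3,-302.5,87],"dr":[-0.002,0.001,1.194],"jaw":0},{"slide":[-379.3,-302.5,87],"dr":[-0.002,0.001,1.194],"jaw":0},{"slide":[-379.3,-302.5,87],"dr":[-0.002,0.001,1.194],"jaw":0},{"slide":[-379.3,-302.5,87],"dr":[-0.002,0.001,1.194],"jaw":0},{"slide":[-379.3,-302.5,87],"dr":[-0.002,0.001,1.194],"jaw":0},{"slide":[-379.3,-302.5,87],"dr":[-0.002,0.001,1.194],"jaw":0},{"slide":[-379.3,-302.5,87],"dr":[-0.002,0.001,1.194],"jaw":0},{"slide":[-379.3,-302.5,87],"dr":[-0.002,0.001,1.194],"jaw":0},{"slide":[-379.3,-302.5,87],"dr":[-0.002,0.001,1.194],"jaw":0},{"slide":[-379.3,-302.5,87],"dr":[-0.002,0.001,1.194],"jaw":0},{"slide":[-379.3,-302.5,87],"dr":[-0.002,0.001,1.194],"jaw":0},{"slide":[-379.3,-302.5,87],"dr":[-0.002,0.001,1.194],"jaw":0}]' --force 25

```text
t: 1.6
tool_pos: [0.4411, 0.1942, 0.318]
orientation: [-2.077, -2.356, -0.004]
force: [0.2, -0.5, 0.2]
opening: 0.0933
gripper_force: 0.0
```

```bash
python3 -c "
from h import *
goto(441.5,192.8,81,7.1)"
```

```text
slide [-1.6  0.1 70. ] dr [ 0.001 -0.002  0.002]
```

Emit:
servo_tool --increments '[{"slide":[-0.5,0,30],"dr":[0,0,0],"jaw":0},{"slide":[-0.5,0,55],"dr":[0,0,0],"jaw":0},{"slide":[-0.5,0,68],"dr":[0,0,0],"jaw":0},{"slide":[-0.5,0,70],"dr":[0,0,0],"jaw":0.3},{"slide":[-0.5,0,70],"dr":[0,0,0],"jaw":1},{"slide":[-0.5,0,70],"dr":[0,0,0],"jaw":1},{"slide":[-0.5,0,70],"dr":[0,0,0],"jaw":1},{"slide":[-0.5,0,70],"dr":[0,0,0],"jaw":1},{"slide":[-0.5,0,70],"dr":[0,0,0],"jaw":1},{"slide":[-0.5,0,70],"dr":[0,0,0],"jaw":1},{"slide":[-0.5,0,70],"dr":[0,0,0],"jaw":1},{"slide":[-0.5,0,70],"dr":[0,0,0],"jaw":1}]'

```text
t: 2.8
tool_pos: [0.4417, 0.1928, 0.2476]
orientation: [-2.079, -2.354, -0.003]
force: [-0.1, -0.8, 0.4]
opening: 0.0295
gripper_force: 25.0
```

```bash
python3 -c "
from h import *
goto(441.5,192.8,195,7.1)
goto(631,43.6,195,-6.5)
goto(631,43.6,99,-6.5)"
```

```text
slide [ 2.000e-01 -1.000e-01 -1.144e+02] dr [ 0.001 -0.002  0.   ]
slide [-171.3  169.5 -114.6] dr [ 0.    -0.002  0.237]
slide [-171.4  169.5  -18.6] dr [ 0.    -0.002  0.237]
```

Emit:
servo_tool --increments '[{"slide":[0,0,-30],"dr":[0,0,0],"jaw":1},{"slide":[0,0,-70],"dr":[0,0,0],"jaw":1},{"slide":[0,0,-114.5],"dr":[0,0,0],"jaw":1},{"slide":[-34,34,-114.5],"dr":[0,0,0.05],"jaw":1},{"slide":[-68,68,-114.5],"dr":[0,0,0.1],"jaw":1},{"slide":[-100,99,-114.5],"dr":[0,0,0.15],"jaw":1},{"slide":[-130,129,-114.5],"dr":[0,0,0.2],"jaw":1},{"slide":[-155,154,-114.5],"dr":[0,-0.002,0.237],"jaw":1},{"slide":[-171.3,169.5,-114.5],"dr":[0,-0.002,0.237],"jaw":1},{"slide":[-171.3,169.5,-114.5],"dr":[0,-0.002,0.237],"jaw":1},{"slide":[-171.3,169.5,-114.5],"dr":[0,-0.002,0.237],"jaw":1},{"slide":[-171.3,169.5,-114.5],"dr":[0,-0.002,0.237],"jaw":1}]'

```text
t: 4.0
tool_pos: [0.6304, 0.0443, 0.3617]
orientation: [-2.342, -2.093, -0.0]
force: [-0.5, -0.0, -1.6]
opening: 0.0299
gripper_force: 25.0
```

```bash
python3 -c "
from h import *
goto(631,43.6,98,-6.5)
goto(631,43.6,96.6,-6.5);print(read_state()['opening'])"
```

```text
slide [-0.6  0.7 96.7] dr [-0.    -0.     0.001]
slide [-0.6  0.7 98.1] dr [-0.    -0.     0.001]
0.029916373880171373
```

Emit:
servo_tool --increments '[{"slide":[-0.5,0.5,20],"dr":[0,0,0],"jaw":1},{"slide":[-0.5,0.5,40],"dr":[0,0,0],"jaw":1},{"slide":[-0.5,0.5,48],"dr":[0,0,0],"jaw":1},{"slide":[-0.5,0.5,51],"dr":[0,0,0],"jaw":1},{"slide":[-0.5,0.5,54],"dr":[0,0,0],"jaw":1}]'

```text
t: 4.5
tool_pos: [0.6315, 0.0435, 0.3088]
orientation: [2.342, 2.093, 0.002]
force: [1.5, -0.4, -1.1]
opening: 0.0299
gripper_force: 25.0
```

Emit:
servo_tool --increments '[{"slide":[0,0,15],"dr":[0,0,0],"jaw":1},{"slide":[0,0,30],"dr":[0,0,0],"jaw":1},{"slide":[0,0,40],"dr":[0,0,0],"jaw":1},{"slide":[0,0,43],"dr":[0,0,0],"jaw":1},{"slide":[0,0,44.5],"dr":[0,0,0],"jaw":1},{"slide":[0,0,44.5],"dr":[0,0,0],"jaw":1}]'

```text
t: 5.1
tool_pos: [0.6315, 0.043, 0.2635]
orientation: [2.343, 2.092, 0.0]
force: [-0.6, 0.1, 2.4]
opening: 0.0299
gripper_force: 25.0
```

Emit:
servo_tool --increments '[{"slide":[0,0,0],"dr":[0,0,0],"jaw":0.4},{"slide":[0,0,0],"dr":[0,0,0],"jaw":0.4},{"slide":[0,0,0],"dr":[0,0,0],"jaw":0.4},{"slide":[0,0,0],"dr":[0,0,0],"jaw":0.4},{"slide":[0,0,-30],"dr":[0,0,0],"jaw":0.4},{"slide":[0,0,-70],"dr":[0,0,0],"jaw":0.2},{"slide":[0,0,-100],"dr":[0,0,0],"jaw":0},{"slide":[0,0,-100],"dr":[0,0,0],"jaw":0}]'

```text
t: 5.9
tool_pos: [0.633, 0.043, 0.3702]
orientation: [2.338, 2.088, 0.012]
force: [0.5, 0.1, 0.5]
opening: 0.0755
gripper_force: 0.0
```

```bash
python3 -c "
from h import *
goto(448.2,63.1,150,20.2)"
```

```text
slide [  -1.  -186.4   51.2] dr [ 0.011  0.001 -0.466]
```

Emit:
servo_tool --increments '[{"slide":[0,-45,10],"dr":[0,0,-0.1],"jaw":0},{"slide":[0,-90,25],"dr":[0,0,-0.22],"jaw":0},{"slide":[-1,-135,45],"dr":[0,0,-0.34],"jaw":0},{"slide":[-1,-170,45],"dr":[0,0,-0.43],"jaw":0},{"slide":[-1,-186,45],"dr":[0,0,-0.466],"jaw":0},{"slide":[-1,-186,45],"dr":[0,0,-0.466],"jaw":0},{"slide":[-1,-186,45],"dr":[0,0,-0.466],"jaw":0},{"slide":[-1,-186,45],"dr":[0,0,-0.466],"jaw":0}]'

```text
t: 6.7
tool_pos: [0.4475, 0.0629, 0.3187]
orientation: [1.797, 2.575, 0.001]
force: [-0.1, -0.1, 0.7]
opening: 0.0927
gripper_force: 0.0
```

```bash
python3 - <<'E'
from h import *
goto(448.2,63.1,81,20.2)
u=np.array([.1135,.9935]);w=np.array([u[1],-u[0]])
for n in("top","scene"):
    p,d=read_camera(n);X=cloud(n,d);k=cv2.cvtColor(p,cv2.COLOR_RGB2HSV)
    m=(k[...,0]>3)&(k[...,0]<20)&(k[...,1]>150)&(X[...,0]>.57)&(X[...,0]<.69)&(X[...,1]>-.05)&(X[...,1]<.1)&(d>0)
    Q=X[m]-np.array([.6236,-.0215,0]);s=Q[:,:2]@u*1e3;t=Q[:,:2]@w*1e3;z=Q[:,2]*1e3
    for lo,hi in((60,80),(100,125)):
        e=(z>lo)&(z<hi)
        if e.sum()>5:print(n,lo,e.sum(),'z',np.median(z[e]).round(1),'s',s[e].mean().round(1),np.percentile(s[e],[2,98]).round(1),'t',t[e].mean().round(1),np.percentile(t[e],[2,98]).round(1))
    cv2.imwrite(f'pics/{n}1.png',p[:,:,::-1])
    if n=='scene': cv2.imwrite('pics/s1.png',cv2.resize(p[170:310,160:360,::-1],(800,560)))
E
```

```text
slide [-0.   0.7 70.7] dr [ 0.002  0.001 -0.001]
top 60 165 z 72.8 s 63.9 [54.1 75.1] t -2.3 [-42.1  43.8]
top 100 108 z 110.6 s 64.6 [54.3 75.1] t 0.2 [-13.8  15.4]
scene 60 316 z 71.4 s 69.7 [55.1 77. ] t 4.9 [-42.5  44.4]
scene 100 136 z 109.3 s 68.2 [55.8 76.7] t 2.3 [-13.8  15.5]
```

View pics/s1.png

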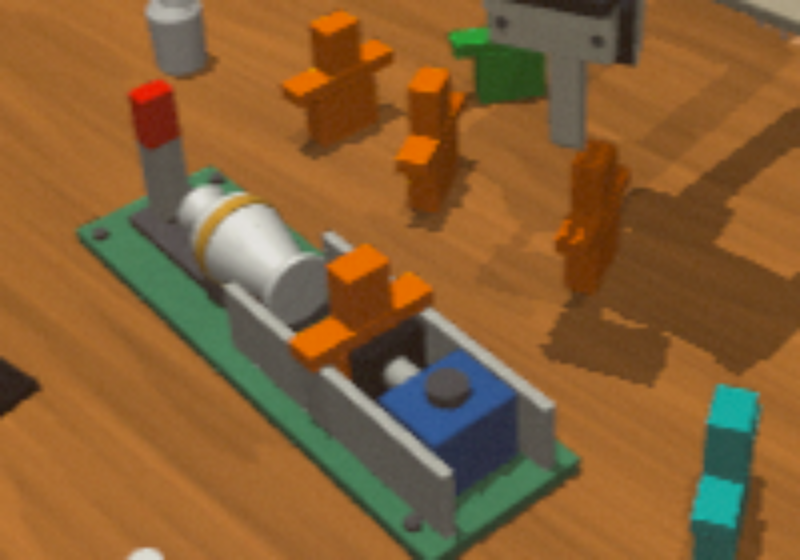

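The first spacer hangs squarely on the rails (picture around 365,310), just in front of the pad and with its top at 110 mm as specified. Next I'll grasp the second.

Emit:
servo_tool --increments '[{"slide":[0,0.5,30],"dr":[0,0,0],"jaw":0},{"slide":[0,0.5,55],"dr":[0,0,0],"jaw":0},{"slide":[0,0.5,68],"dr":[0,0,0],"jaw":0},{"slide":[0,0.5,70.5],"dr":[0,0,0],"jaw":0.3},{"slide":[0,0.5,70.5],"dr":[0,0,0],"jaw":1},{"slide":[0,0.5,70.5],"dr":[0,0,0],"jaw":1},{"slide":[0,0.5,70.5],"dr":[0,0,0],"jaw":1},{"slide":[0,0.5,70.5],"dr":[0,0,0],"jaw":1},{"slide":[0,0.5,70.5],"dr":[0,0,0],"jaw":1},{"slide":[0,0.5,70.5],"dr":[0,0,0],"jaw":1},{"slide":[0,0.5,70.5],"dr":[0,0,0],"jaw":1}]'

```text
t: 7.9
tool_pos: [0.4471, 0.0632, 0.2481]
orientation: [1.796, 2.576, 0.001]
force: [-0.7, -0.8, 0.2]
opening: 0.0336
gripper_force: 0.0
```

```bash
python3 -c "
from h import *
goto(448,63,215,20.2)
goto(628.1,18.2,215,-6.5)
print(read_state()['tool_pos'])"
```

```text
slide [  -0.5    0.9 -133.9] dr [0.001 0.    0.   ]
slide [-104.8  154.4 -133.7] dr [0.001 0.    0.466]
[0.44713964 0.06316624 0.24807305]
```

Emit:
servo_tool --increments '[{"slide":[0,0,0],"dr":[0,0,0],"jaw":1},{"slide":[0,0,0],"dr":[0,0,0],"jaw":1},{"slide":[0,0,0],"dr":[0,0,0],"jaw":1},{"slide":[0,0,-30],"dr":[0,0,0],"jaw":1},{"slide":[0,0,-75],"dr":[0,0,0],"jaw":1},{"slide":[0,0,-120],"dr":[0,0,0],"jaw":1},{"slide":[-25,37,-133],"dr":[0,0,0.11],"jaw":1},{"slide":[-50,74,-133],"dr":[0,0,0.22],"jaw":1},{"slide":[-72,106,-133],"dr":[0,0,0.32],"jaw":1},{"slide":[-92,135,-133],"dr":[0,0,0.41],"jaw":1},{"slide":[-104.8,154.4,-133],"dr":[0,0,0.466],"jaw":1},{"slide":[-104.8,154.4,-133],"dr":[0,0,0.466],"jaw":1},{"slide":[-104.8,154.4,-133],"dr":[0,0,0.466],"jaw":1},{"slide":[-104.8,154.4,-133],"dr":[0,0,0.466],"jaw":1}]'

```text
t: 9.3
tool_pos: [0.6274, 0.0185, 0.3808]
orientation: [-2.342, -2.094, 0.0]
force: [1.6, -0.0, -1.9]
opening: 0.0297
gripper_force: 25.0
```

```bash
python3 - <<'E'
from h import *
goto(628.1,18.2,97,-6.5)
u=np.array([.1135,.9935]);w=np.array([u[1],-u[0]])
for n in("top","scene"):
    p,d=read_camera(n);X=cloud(n,d);k=cv2.cvtColor(p,cv2.COLOR_RGB2HSV)
    m=(k[...,0]>3)&(k[...,0]<20)&(k[...,1]>150)&(X[...,0]>.57)&(X[...,0]<.69)&(X[...,1]>-.05)&(X[...,1]<.1)&(d>0)
    Q=X[m]-np.array([.6236,-.0215,0]);s=Q[:,:2]@u*1e3;t=Q[:,:2]@w*1e3;z=Q[:,2]*1e3
    e=z>120
    if e.sum()>5:print(n,e.sum(),'s',np.percentile(s[e],[2,98]).round(1),'t',np.percentile(t[e],[2,98]).round(1),'z',np.percentile(z[e],[2,98]).round(1))
E
```

```text
slide [ -0.2   0.7 116.8] dr [-0.    -0.     0.002]
top 65 s [29.7 52.1] t [-44.1 -30. ] z [185.5 290.3]
scene 1073 s [30.4 75.2] t [-41.1  42.4] z [136.9 375.7]
```

Emit:
servo_tool --increments '[{"slide":[-1,0.6,25],"dr":[0,0,0],"jaw":1},{"slide":[-1,0.6,42],"dr":[0,0,0],"jaw":1},{"slide":[-1,0.6,55],"dr":[0,0,0],"jaw":1},{"slide":[-1,0.6,65],"dr":[0,0,0],"jaw":1},{"slide":[-1,0.6,75],"dr":[0,0,0],"jaw":1}]'

```text
t: 9.9
tool_pos: [0.6286, 0.0172, 0.3054]
orientation: [2.343, 2.092, 0.001]
force: [-0.1, 0.4, -1.4]
opening: 0.0299
gripper_force: 25.0
```

```bash
python3 - <<'E'
from h import *
goto(628,17.5,96.8,-6.5);print(read_state()['force'])
E
```

```text
slide [ 0.2 -0.6 41.6] dr [ 0.001 -0.     0.001]
[-0.13950191  0.37330364 -1.43643324]
```

Emit:
servo_tool --increments '[{"slide":[0,0,15],"dr":[0,0,0],"jaw":1},{"slide":[0,0,28],"dr":[0,0,0],"jaw":1},{"slide":[0,0,37],"dr":[0,0,0],"jaw":1},{"slide":[0,0,40.5],"dr":[0,0,0],"jaw":1},{"slide":[0,0,41.2],"dr":[0,0,0],"jaw":1},{"slide":[0,0,41.2],"dr":[0,0,0],"jaw":1}]'

```text
t: 10.5
tool_pos: [0.6289, 0.0171, 0.2652]
orientation: [2.343, 2.092, 0.002]
force: [1.0, -0.6, -0.4]
opening: 0.0299
gripper_force: 25.0
```

Emit:
servo_tool --increments '[{"slide":[0,0,0],"dr":[0,0,0],"jaw":0.4},{"slide":[0,0,0],"dr":[0,0,0],"jaw":0.4},{"slide":[0,0,0],"dr":[0,0,0],"jaw":0.4},{"slide":[0,0,0],"dr":[0,0,0],"jaw":0.4},{"slide":[0,0,-30],"dr":[0,0,0],"jaw":0.4},{"slide":[0,0,-70],"dr":[0,0,0],"jaw":0.2},{"slide":[0,0,-100],"dr":[0,0,0],"jaw":0},{"slide":[0,0,-100],"dr":[0,0,0],"jaw":0},{"slide":[0,0,-100],"dr":[0,0,0],"jaw":0},{"slide":[0,0,-100],"dr":[0,0,0],"jaw":0}]'

```text
t: 11.5
tool_pos: [0.6282, 0.0172, 0.3634]
orientation: [-2.343, -2.092, 0.002]
force: [-0.4, 0.3, 0.1]
opening: 0.0903
gripper_force: 0.0
```

```bash
python3 -c "
from h import *
goto(445,-179,150,-4.5)"
```

```text
slide [-215.6 -159.8   46.6] dr [-0.001  0.    -0.034]
```

Emit:
servo_tool --increments '[{"slide":[-36,-27,0],"dr":[0,0,-0.005],"jaw":0},{"slide":[-72,-54,0],"dr":[0,0,-0.01],"jaw":0},{"slide":[-108,-80,0],"dr":[0,0,-0.015],"jaw":0},{"slide":[-144,-107,10],"dr":[0,0,-0.02],"jaw":0},{"slide":[-175,-130,25],"dr":[0,0,-0.03],"jaw":0},{"slide":[-200,-148,40],"dr":[0,0,-0.034],"jaw":0},{"slide":[-215.6,-159.8,46],"dr":[0,0,-0.034],"jaw":0},{"slide":[-215.6,-159.8,46],"dr":[0,0,-0.034],"jaw":0},{"slide":[-215.6,-159.8,46],"dr":[0,0,-0.034],"jaw":0}]'

```text
t: 12.4
tool_pos: [0.4453, -0.1789, 0.3178]
orientation: [-2.308, -2.13, -0.0]
force: [0.4, -0.1, -0.8]
opening: 0.0925
gripper_force: 0.0
```

```bash
python3 - <<'E'
from h import *
goto(445,-179,81,-4.5)
u=np.array([.1135,.9935]);w=np.array([u[1],-u[0]])
for n in("top","scene"):
    p,d=read_camera(n);X=cloud(n,d);k=cv2.cvtColor(p,cv2.COLOR_RGB2HSV)
    m=(k[...,0]>3)&(k[...,0]<20)&(k[...,1]>150)&(X[...,0]>.57)&(X[...,0]<.69)&(X[...,1]>-.05)&(X[...,1]<.1)&(d>0)
    Q=X-np.array([.6236,-.0215,0]);S=Q[...,:2]@u*1e3;T=Q[...,:2]@w*1e3;Z=Q[...,2]*1e3
    s,t,z=S[m],T[m],Z[m]
    e=z>105;h,_=np.histogram(s[e],np.arange(20,84,2));print(n,'tabs hist20-84',h,'t',np.percentile(t[e],[2,98]).round(1))
    g=(k[...,1]<60)&(p.min(-1)>110)&(abs(T)<15)&(S>-30)&(S<20)&(Z>55);print('foot',np.percentile(S[g],[97,99]).round(1))
    if n=='scene': cv2.imwrite('pics/s2.png',cv2.resize(p[150:290,160:360,::-1],(800,560)))
E
```

```text
slide [-0.2 -0.2 69.8] dr [-0.001 -0.001 -0.002]
top tabs hist20-84 [ 0  0  0  2 11 10 11  9  9 10  9 10  8  9  7  0  1 10  7 12 11 11 10  8
 11 11  9  6  0  0  0] t [-13.7  15.6]
foot [-1.5 -1. ]
scene tabs hist20-84 [ 0  0  0  1  4  6  8 12  6  7  8  9 10  9 16  1  0  5  9  7  9  8 10  8
 11  7  9 18 10  0  0] t [-12.5  15.8]
foot [-2.  -1.8]
```

View pics/s2.png

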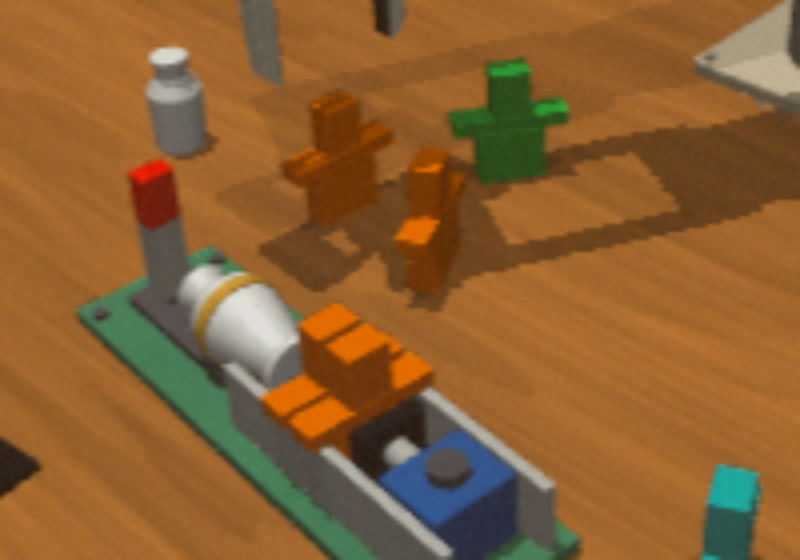

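Both spacers hang side by side near picture (350,370). About 28 mm remains between the second one and the foot, so the third goes in at s≈13. Grasping it now.

Emit:
servo_tool --increments '[{"slide":[0,0,30],"dr":[0,0,0],"jaw":0},{"slide":[0,0,55],"dr":[0,0,0],"jaw":0},{"slide":[0,0,67],"dr":[0,0,0],"jaw":0},{"slide":[0,0,69.5],"dr":[0,0,0],"jaw":0.3},{"slide":[0,0,69.5],"dr":[0,0,0],"jaw":1},{"slide":[0,0,69.5],"dr":[0,0,0],"jaw":1},{"slide":[0,0,69.5],"dr":[0,0,0],"jaw":1},{"slide":[0,0,69.5],"dr":[0,0,0],"jaw":1},{"slide":[0,0,69.5],"dr":[0,0,0],"jaw":1},{"slide":[0,0,69.5],"dr":[0,0,0],"jaw":1},{"slide":[0,0,69.5],"dr":[0,0,0],"jaw":1},{"slide":[0,0,69.5],"dr":[0,0,0],"jaw":1},{"slide":[0,0,69.5],"dr":[0,0,0],"jaw":1}]'

```text
t: 13.8
tool_pos: [0.4456, -0.179, 0.2492]
orientation: [2.307, 2.132, 0.001]
force: [-0.1, 0.1, 0.1]
opening: 0.0302
gripper_force: 25.0
```

```bash
python3 -c "
from h import *
goto(625.1,-8.4,215,-6.5)
print(read_state()['tool_pos'])"
```

```text
slide [ 184.3  165.6 -132.7] dr [ 0.001 -0.     0.034]
[ 0.44555897 -0.17904566  0.24918266]
```

Emit:
servo_tool --increments '[{"slide":[0,0,-30],"dr":[0,0,0],"jaw":1},{"slide":[0,0,-75],"dr":[0,0,0],"jaw":1},{"slide":[0,0,-120],"dr":[0,0,0],"jaw":1},{"slide":[33,30,-132.7],"dr":[0,0,0.01],"jaw":1},{"slide":[66,60,-132.7],"dr":[0,0,0.02],"jaw":1},{"slide":[99,90,-132.7],"dr":[0,0,0.034],"jaw":1},{"slide":[132,119,-132.7],"dr":[0,0,0.034],"jaw":1},{"slide":[160,144,-132.7],"dr":[0,0,0.034],"jaw":1},{"slide":[178,160,-132.7],"dr":[0,0,0.034],"jaw":1},{"slide":[184.3,165.6,-132.7],"dr":[0,0,0.034],"jaw":1},{"slide":[184.3,165.6,-132.7],"dr":[0,0,0.034],"jaw":1},{"slide":[184.3,165.6,-132.7],"dr":[0,0,0.034],"jaw":1}]'

```text
t: 15.0
tool_pos: [0.6246, -0.0091, 0.3818]
orientation: [2.344, 2.092, -0.001]
force: [0.2, 0.6, -1.2]
opening: 0.0299
gripper_force: 25.0
```

```bash
python3 - <<'E'
from h import *
goto(625.1,-8.4,98.5,-6.5)
u=np.array([.1135,.9935]);w=np.array([u[1],-u[0]])
for n in("top","scene"):
    p,d=read_camera(n);X=cloud(n,d);k=cv2.cvtColor(p,cv2.COLOR_RGB2HSV)
    Q=X-np.array([.6236,-.0215,0]);S=Q[...,:2]@u*1e3;T=Q[...,:2]@w*1e3;Z=Q[...,2]*1e3
    m=(k[...,0]>3)&(k[...,0]<20)&(k[...,1]>150)&(d>0)&(abs(T)<50)&(S>-20)&(S<50)&(Z>125)&(Z<190)
    print(n,m.sum(),'s',np.percentile(S[m],[2,98]).round(1) if m.sum() else'',np.percentile(T[m],[2,98]).round(1),np.percentile(Z[m],[2,98]).round(1))
    cv2.imwrite(f'pics/{n}3.png',p[:,:,::-1])
E
```

```text
slide [  0.8   0.4 116.3] dr [-0.  0.  0.]
top 33 s [ 1.7 20.7] [-41.6 -29.2] [185.  189.5]
scene 647 s [ 2.5 23.2] [-40.5  42.6] [135.5 189.7]
```

Emit:
servo_tool --increments '[{"slide":[0.5,0.4,20],"dr":[0,0,0],"jaw":1},{"slide":[0.5,0.4,35],"dr":[0,0,0],"jaw":1},{"slide":[0.5,0.4,45],"dr":[0,0,0],"jaw":1},{"slide":[0.5,0.4,55],"dr":[0,0,0],"jaw":1},{"slide":[0.5,0.4,63],"dr":[0,0,0],"jaw":1},{"slide":[0.5,0.4,68],"dr":[0,0,0],"jaw":1},{"slide":[0.5,0.4,72],"dr":[0,0,0],"jaw":1}]'

```text
t: 15.8
tool_pos: [0.6257, -0.0079, 0.3098]
orientation: [2.343, 2.092, 0.001]
force: [0.2, -0.3, -0.5]
opening: 0.0301
gripper_force: 25.0
```

```bash
python3 - <<'E'
from h import *
goto(625.1,-8.4,98.3,-6.5);s=read_state();print(s['force'],s['wrist_torque'])
E
```

```text
slide [-0.5 -0.6 44.5] dr [ 0.001 -0.     0.001]
[ 0.15663088 -0.2822452  -0.51614126] [-0.06034938  0.11696068  0.05091998]
```

Emit:
servo_tool --increments '[{"slide":[-0.3,0,12],"dr":[0,0,0],"jaw":1},{"slide":[-0.3,0,24],"dr":[0,0,0],"jaw":1},{"slide":[-0.3,0,35],"dr":[0,0,0],"jaw":1},{"slide":[-0.3,0,42],"dr":[0,0,0],"jaw":1},{"slide":[-0.3,0,44],"dr":[0,0,0],"jaw":1},{"slide":[-0.3,0,44],"dr":[0,0,0],"jaw":1}]'

```text
t: 16.4
tool_pos: [0.6256, -0.0082, 0.2657]
orientation: [2.343, 2.092, 0.0]
force: [-0.2, -0.3, -1.1]
opening: 0.0295
gripper_force: 25.0
```

Emit:
servo_tool --increments '[{"slide":[0,0,0],"dr":[0,0,0],"jaw":0.4},{"slide":[0,0,0],"dr":[0,0,0],"jaw":0.4},{"slide":[0,0,0],"dr":[0,0,0],"jaw":0.4},{"slide":[0,0,0],"dr":[0,0,0],"jaw":0.4},{"slide":[0,0,-30],"dr":[0,0,0],"jaw":0.4},{"slide":[0,0,-70],"dr":[0,0,0],"jaw":0.4},{"slide":[0,0,-100],"dr":[0,0,0],"jaw":0.4},{"slide":[0,0,-100],"dr":[0,0,0],"jaw":0.4},{"slide":[0,0,-100],"dr":[0,0,0],"jaw":0.4}]'

```text
t: 17.3
tool_pos: [0.6258, -0.0082, 0.3672]
orientation: [2.342, 2.091, 0.003]
force: [-0.4, 0.2, -1.7]
opening: 0.0556
gripper_force: 0.0
```

```bash
python3 -c "
from h import *
goto(606.1,-175,180,-6.5);goto(606.1,-175,100,-6.5)"
```

```text
slide [-167.9   -0.9   20.2] dr [ 0.003 -0.     0.   ]
slide [-167.9   -1.1  100.2] dr [ 0.003 -0.     0.   ]
```

Emit:
servo_tool --increments '[{"slide":[-45,0,0],"dr":[0,0,0],"jaw":0.4},{"slide":[-90,0,0],"dr":[0,0,0],"jaw":0.4},{"slide":[-130,-1,0],"dr":[0,0,0],"jaw":0.4},{"slide":[-155,-1,10],"dr":[0,0,0],"jaw":0.4},{"slide":[-168,-1,20],"dr":[0,0,0],"jaw":0.4},{"slide":[-168,-1,20],"dr":[0,0,0],"jaw":0.4},{"slide":[-168,-1,20],"dr":[0,0,0],"jaw":0.4}]'

```text
t: 18.0
tool_pos: [0.6054, -0.1741, 0.3446]
orientation: [-2.342, -2.091, 0.0]
force: [-0.4, 0.8, 0.2]
opening: 0.0557
gripper_force: 0.0
```

```bash
cat > look.py <<'E'
from h import *
import sys
s=read_state();f=s['force'];u=np.array([.1135,.9935]);w=np.array([u[1],-u[0]])
print('push',f[:2]@u,'s_tool',(s['tool_pos'][:2]*1e3-[623.6,-21.5])@u+155)
for n in("top","scene"):
    p,d=read_camera(n);X=cloud(n,d);k=cv2.cvtColor(p,cv2.COLOR_RGB2HSV)
    Q=X-np.array([.6236,-.0215,0]);S=Q[...,:2]@u*1e3;T=Q[...,:2]@w*1e3;Z=Q[...,2]*1e3
    m=(k[...,0]>3)&(k[...,0]<20)&(k[...,1]>150)&(d>0)&(abs(T)<50)&(S>-20)&(S<100)&(Z>50)
    for lo,hi in((64,80),(103,120)):
        e=m&(Z>lo)&(Z<hi)
        print(n,lo,'z',np.percentile(Z[e],[5,50,95]).round(1),'s',np.percentile(S[e],[1,99]).round(1),'hist-4..84',np.histogram(S[e],np.arange(-4,90,2))[0])
    b=(k[...,0]>103)&(k[...,0]<122)&(k[...,1]>120)&(d>0)&(abs(T)<40)&(S>60)&(S<190)&(Z>55)
    g=(p.max(-1)<100)&(d>0)&(abs(T)<24)&(S>70)&(S<105)&(Z>62)
    print(n,'blue s',np.percentile(S[b],[2,98]).round(1),'pad',np.percentile(S[g],[2,20,50,80,98]).round(1) if g.sum() else '',g.sum())
    r=((k[...,0]<4)|(k[...,0]>176))&(k[...,1]>150)&(d>0)&(abs(T)<40)&(S<-100)&(S>-180)&(Z>70)
    if r.sum()>5: print(n,'red',X[r].mean(0).round(4),'s',S[r].mean().round(1),'t',T[r].mean().round(1),r.sum())
    if n=='scene': cv2.imwrite(sys.argv[1],cv2.resize(p[150:290,160:360,::-1],(800,560)))
E
python3 look.py pics/s4.png; python3 -c "
from h import *
goto(606.1,-175,100,-6.5)"
```

```text
push 0.7530949445710784 s_tool 1.3153098164835058
top 64 z [67.3 72.4 76.8] s [ 2.2 74.7] hist-4..84 [ 0  0  4 14 16 19 15 14 17 16 17 15 13  4  0  3 13 16 16 17 15 14 17 17
 15 14  5  0  3 19 16 16 16 18 14 16 13 19 11  8  0  0  0  0  0  0]
top 103 z [105.4 110.3 114.1] s [ 2.1 74.9] hist-4..84 [ 0  0  3  9 10 10 11 11 10 10 11 10 10  5  0  2 11 11 11  8 10 10 11 11
  8 10  7  0  1 10  8 12 11 11 11  8 11  9 11  7  0  0  0  0  0  0]
top blue s [114.9 161.2] pad [80.  82.1 85.1 88.7 91.3] 72
scene 64 z [65.6 71.9 77.3] s [ 3.3 80.3] hist-4..84 [ 0  0  1  7 10  9 15  8 10 11  9 14 14 19  4  0  7  8 15  7  8 11 11 13
  9 25 23  7  2 11 18 11 12 15 21 18 16 15 25 92 30  3  2  0  0  0]
scene 103 z [104.4 109.6 111.6] s [ 2.  76.3] hist-4..84 [ 0  0  4  4  9  7  7  8  5 10  8  7 11 17  3  1  5  5 10  7 12  6 12  7
  9 12 16  3  0  5 11  7  9 10 10  8  8  5 12 27  7  1  0  0  0  0]
scene blue s [116.5 162.8] pad [76.4 82.7 87.7 91.4 92.9] 104
scene red [ 0.6093 -0.172   0.1133] s -151.1 t 2.9 10
slide [-1.4  0.2 79.1] dr [ 0.001 -0.001  0.002]
```

View pics/s4.png

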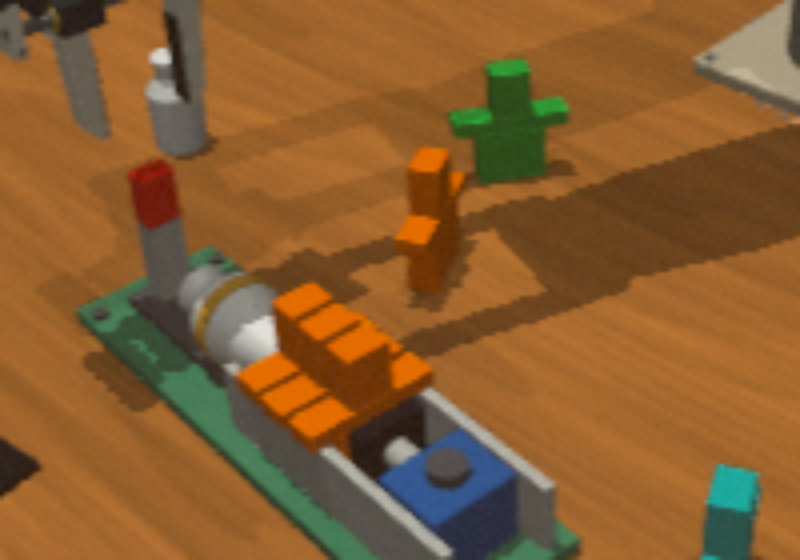

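Three spacers hang in line from (290,310) to (370,390), with small gaps between them and the fourth untouched. Next is gripping the handle.

Emit:
servo_tool --increments '[{"slide":[-1.2,0.4,25],"dr":[0,0,0],"jaw":0.4},{"slide":[-1.2,0.4,50],"dr":[0,0,0],"jaw":0.4},{"slide":[-1.2,0.4,70],"dr":[0,0,0],"jaw":0.4},{"slide":[-1.2,0.4,78],"dr":[0,0,0],"jaw":0.4},{"slide":[-1.2,0.4,78],"dr":[0,0,0],"jaw":1},{"slide":[-1.2,0.4,78],"dr":[0,0,0],"jaw":1},{"slide":[-1.2,0.4,78],"dr":[0,0,0],"jaw":1},{"slide":[-1.2,0.4,78],"dr":[0,0,0],"jaw":1},{"slide":[-1.2,0.4,78],"dr":[0,0,0],"jaw":1},{"slide":[-1.2,0.4,78],"dr":[0,0,0],"jaw":1},{"slide":[-1.2,0.4,78],"dr":[0,0,0],"jaw":1}]' --force 40

```text
t: 19.2
tool_pos: [0.6057, -0.1764, 0.2694]
orientation: [2.343, 2.092, -0.0]
force: [-6.2, 1.1, 7.9]
opening: 0.0256
gripper_force: 40.0
```

```bash
python3 -c "
from h import *
s=read_state();print(s['tool_pos'],s['force'],s['force'][:2]@[.1135,.9935],s['wrist_torque'])
M=R.from_rotvec(s['orientation']);print(M.as_matrix().round(3))"
```

```text
[ 0.60571313 -0.17644675  0.26942784] [-6.16686401  1.07833933  7.91663083] 0.3713910585838589 [ 0.12750414  1.23219598 -0.01902725]
[[ 0.113  0.994  0.   ]
 [ 0.994 -0.113 -0.   ]
 [-0.     0.    -1.   ]]
```

Emit:
servo_tool --increments '[{"slide":[0,-0.6,-1.5],"dr":[0,0,0],"jaw":1},{"slide":[2,-0.6,-1.5],"dr":[0,0,0],"jaw":1},{"slide":[4,-0.6,-1.5],"dr":[0,0,0],"jaw":1},{"slide":[6,-0.6,-1.5],"dr":[0,0,0],"jaw":1},{"slide":[8,-0.6,-1.5],"dr":[0,0,0],"jaw":1},{"slide":[9,-0.6,-1.5],"dr":[0,0,0],"jaw":1},{"slide":[10,-0.6,-1.5],"dr":[0,0,0],"jaw":1},{"slide":[10,-0.6,-1.5],"dr":[0,0,0],"jaw":1},{"slide":[10,-0.6,-1.5],"dr":[0,0,0],"jaw":1}]'

```text
t: 20.1
tool_pos: [0.6067, -0.1661, 0.2695]
orientation: [2.343, 2.092, 0.001]
force: [5.2, -2.2, -6.2]
opening: 0.0257
gripper_force: 40.0
```

```bash
cat > st.py <<'E'
from h import *
s=read_state();print(s['t'],s['tool_pos'].round(4),s['force'].round(2),'along',s['force'][:2]@[.1135,.9935],'s',((s['tool_pos'][:2]*1e3-[605.71,-176.45])@[.1135,.9935]).round(2),s['opening'])
E
python3 st.py
```

```text
20.1 [ 0.6067 -0.1661  0.2695] [ 5.18 -2.23 -6.18] along -1.632269167464782 s 10.37 0.025673617949145664
```

Emit:
servo_tool --increments '[{"slide":[1,0.3,0.65],"dr":[0,0,0],"jaw":1},{"slide":[2,0.3,0.65],"dr":[0,0,0],"jaw":1},{"slide":[3,0.3,0.65],"dr":[0,0,0],"jaw":1},{"slide":[3,0.3,0.65],"dr":[0,0,0],"jaw":1},{"slide":[3,0.3,0.65],"dr":[0,0,0],"jaw":1}]'

```text
t: 20.6
tool_pos: [0.6071, -0.1633, 0.2695]
orientation: [2.343, 2.092, 0.001]
force: [-4.3, -2.9, 4.8]
opening: 0.026
gripper_force: 40.0
```

```bash
python3 st.py
```

```text
20.6 [ 0.6071 -0.1633  0.2695] [-4.29 -2.87  4.79] along -3.3423747964709487 s 13.17 0.025963670396470167
```

Emit:
servo_tool --increments '[{"slide":[0.7,0,0],"dr":[0,0,0],"jaw":1},{"slide":[1.5,0,0],"dr":[0,0,0],"jaw":1},{"slide":[1.5,0,0],"dr":[0,0,0],"jaw":1},{"slide":[1.5,0,0],"dr":[0,0,0],"jaw":1}]'

```text
t: 21.0
tool_pos: [0.6073, -0.1619, 0.2695]
orientation: [2.343, 2.092, 0.001]
force: [-5.4, -2.8, 5.9]
opening: 0.0257
gripper_force: 40.0
```

```bash
python3 st.py
```

```text
21.0 [ 0.6073 -0.1619  0.2695] [-5.37 -2.82  5.9 ] along -3.4102239712696747 s 14.63 0.025676642472269667
```

Emit:
servo_tool --increments '[{"slide":[0.7,-0.15,-0.3],"dr":[0,0,0],"jaw":1},{"slide":[1.5,-0.15,-0.3],"dr":[0,0,0],"jaw":1},{"slide":[1.5,-0.15,-0.3],"dr":[0,0,0],"jaw":1},{"slide":[1.5,-0.15,-0.3],"dr":[0,0,0],"jaw":1}]'

```text
t: 21.4
tool_pos: [0.6074, -0.1605, 0.2694]
orientation: [2.343, 2.092, 0.001]
force: [-2.2, -4.3, 4.8]
opening: 0.0258
gripper_force: 40.0
```

```bash
python3 st.py
```

```text
21.4 [ 0.6074 -0.1605  0.2694] [-2.24 -4.35  4.81] along -4.575296636725501 s 16.05 0.02583212253694384
```

Emit:
servo_tool --increments '[{"slide":[0.7,0,0],"dr":[0,0,0],"jaw":1},{"slide":[1.5,0,0],"dr":[0,0,0],"jaw":1},{"slide":[1.5,0,0],"dr":[0,0,0],"jaw":1},{"slide":[1.5,0,0],"dr":[0,0,0],"jaw":1}]'

```text
t: 21.8
tool_pos: [0.6075, -0.1593, 0.2695]
orientation: [2.343, 2.091, 0.0]
force: [-3.0, -5.7, 3.5]
opening: 0.0258
gripper_force: 40.0
```

```bash
python3 st.py; python3 look.py pics/s5.png | grep -E "top|scene"
```

```text
21.8 [ 0.6075 -0.1593  0.2695] [-3.03 -5.69  3.52] along -5.9992990580417125 s 17.28 0.025821683951845295
top 64 z [67.7 72.5 76.9] s [17.4 80.5] hist-4..84 [ 0  0  0  0  0  0  0  0  0  0 10 14 16 18 17 17 15 17 17 17 14 15 17 17
top 103 z [105.6 110.2 114.3] s [18.3 81.5] hist-4..84 [ 0  0  0  0  0  0  0  0  0  0  3 10 10 10  8 10 11 10 11  9 10 10 11 10
top blue s [114.9 161.5] pad [78.8 86.1 88.5 91.7 94.2] 61
scene 64 z [66.2 72.1 76.8] s [18.3 84. ] hist-4..84 [ 0  0  0  0  0  0  0  0  0  1  3 12 10  7 10 12  5 12 12 11 13  4 13 13
scene 103 z [104.8 109.8 111.5] s [17.9 83. ] hist-4..84 [ 0  0  0  0  0  0  0  0  0  0  4  7  8  6  9  7 11  5  9  7 11  8  4 13
scene blue s [116.9 162.8] pad [81.1 84.  89.9 93.7 95.3] 111
scene red [ 0.6076 -0.1523  0.1057] s -131.8 t -1.1 28
```

All faces are in contact and the pad has sunk about 2.6 mm by both cameras and force. It needs about 2.4 mm more.

Emit:
servo_tool --increments '[{"slide":[0.8,-0.15,-0.3],"dr":[0,0,0],"jaw":1},{"slide":[1.6,-0.15,-0.3],"dr":[0,0,0],"jaw":1},{"slide":[2.4,-0.15,-0.3],"dr":[0,0,0],"jaw":1},{"slide":[2.4,-0.15,-0.3],"dr":[0,0,0],"jaw":1},{"slide":[2.4,-0.15,-0.3],"dr":[0,0,0],"jaw":1},{"slide":[2.4,-0.15,-0.3],"dr":[0,0,0],"jaw":1}]'

```text
t: 22.5
tool_pos: [0.6077, -0.1573, 0.2694]
orientation: [2.342, 2.091, -0.0]
force: [-0.4, -8.5, 0.8]
opening: 0.0261
gripper_force: 40.0
```

```bash
python3 st.py; python3 look.py pics/s6.png | grep -E "top|scene"
```

```text
22.5 [ 0.6077 -0.1573  0.2694] [-0.43 -8.53  0.76] along -8.519215573522136 s 19.25 0.02606631788390973
top 64 z [67.9 72.4 77.4] s [19.2 83. ] hist-4..84 [ 0  0  0  0  0  0  0  0  0  0  0 13 16 17 17 17 14 16 17 17 16 11 16 17
top 103 z [106.4 110.2 114.5] s [20.  83.4] hist-4..84 [ 0  0  0  0  0  0  0  0  0  0  0  4 10 10  8 10 10 10 11  9 10 10 11 10
top blue s [114.8 161. ] pad [80.9 87.6 90.3 92.8 94.4] 55
scene 64 z [66.1 72.  77.4] s [20.  85.3] hist-4..84 [ 0  0  0  0  0  0  0  0  0  0  2  4  8  9 12 12 13  8  8  7 14 11 10 10
scene 103 z [104.7 109.8 111.6] s [20.6 84.9] hist-4..84 [ 0  0  0  0  0  0  0  0  0  0  0  2  8  9  8  7 10  5  9  8 11  8  5  8
scene blue s [116.3 162.8] pad [83.2 85.9 91.2 95.2 96.6] 108
scene red [ 0.6079 -0.1502  0.1057] s -129.6 t -1.0 20
```

View pics/s6.png

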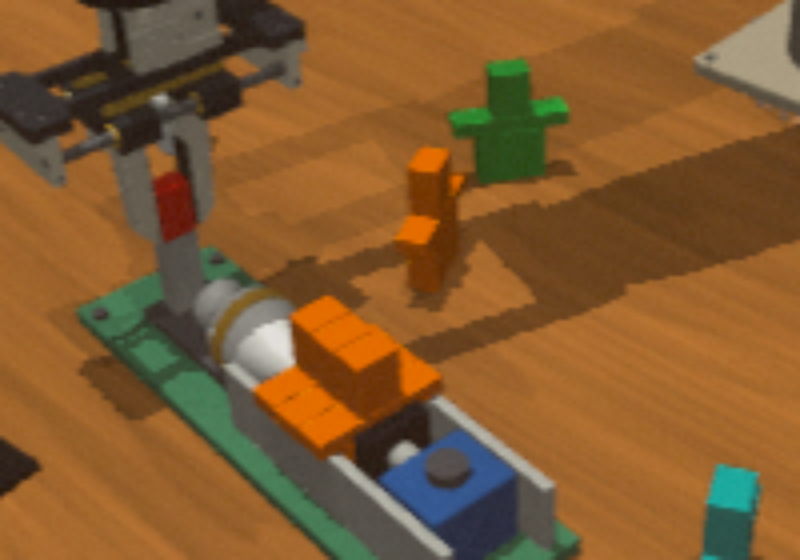

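The picture shows vase, spacers and pad all touching (around 350,370), with the handle gripped at (175,205). The pad is sunk about 4.3 mm, so I'll nudge slightly more.

Emit:
servo_tool --increments '[{"slide":[0.6,0,0],"dr":[0,0,0],"jaw":1},{"slide":[0.8,0,0],"dr":[0,0,0],"jaw":1},{"slide":[0.8,0,0],"dr":[0,0,0],"jaw":1},{"slide":[0.8,0,0],"dr":[0,0,0],"jaw":1},{"slide":[0.8,0,0],"dr":[0,0,0],"jaw":1},{"slide":[0.8,0,0],"dr":[0,0,0],"jaw":1},{"slide":[0.8,0,0],"dr":[0,0,0],"jaw":1},{"slide":[0.8,0,0],"dr":[0,0,0],"jaw":1}]'

```text
t: 23.4
tool_pos: [0.6077, -0.1567, 0.2695]
orientation: [2.342, 2.09, -0.001]
force: [-1.4, -9.6, 0.1]
opening: 0.0257
gripper_force: 40.0
```

```bash
python3 st.py; python3 look.py pics/s7.png | grep -E "top|scene"|cut -c1-110
```

```text
23.4 [ 0.6077 -0.1567  0.2695] [-1.37 -9.61  0.13] along -9.701761081255382 s 19.8 0.025738389568435098
top 64 z [67.9 72.4 76.9] s [19.5 83.1] hist-4..84 [ 0  0  0  0  0  0  0  0  0  0  0  9 16 17 18 18 15 17 17 1
top 103 z [105.5 110.2 114.6] s [20.5 83.7] hist-4..84 [ 0  0  0  0  0  0  0  0  0  0  0  2 10 10  8 10 11 10 
top blue s [114.6 161.1] pad [79.  88.2 91.1 93.8 96.3] 63
scene 64 z [66.6 71.9 77.3] s [20.1 86.2] hist-4..84 [ 0  0  0  0  0  0  0  0  0  0  0  5 11 12  8 10 10 13  8
scene 103 z [104.9 109.8 111.6] s [20.4 84.9] hist-4..84 [ 0  0  0  0  0  0  0  0  0  0  0  1  8 10  8  7 10  
scene blue s [116.7 162.7] pad [83.3 86.3 91.3 95.5 97.8] 112
scene red [ 0.6082 -0.1497  0.1072] s -129.2 t -0.7 21
```

```bash
python3 -c "
from plant import *
print(close_job())"
```

```text
the job is handed in; nothing more can be done
None
```

Three spacers now hang between the vase foot and the pad, and the carriage is pushed tight with the pad sunk about 5 mm by camera and force. The job is handed in with the handle still gripped and pushed, and the fourth spacer left standing.

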